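Rock the tight relay out of its test socket

TASK

Two look-alike plug-in relays stand in two heavy test sockets; one sits tight, the other loose. Feel with a gentle upward tug which is the tight one, leave the loose one seated in its socket, and rock the tight one from side to side several times until it comes free, without ever pulling its socket block up off its plate. Finish while still holding the freed relay in the gripper, upright and still, just clear above its socket (its foot out, at most about 3 cm above it), and leave all the other things where they are.

Things in the scene. Friction and masses are not known exactly. Their poses are not given: they have to be found in the camera images.
- relay_a: one of two plug-in relays that look alike (the letter does not tell which is tight): grey box-shaped cover 30 mm along its x, 40 along its y, 51 high, on a black foot 16 mm along x, 24 along y, 20 high; 90 g. Origin: centre of the foot's underside, z up; the cover reaches from 20 to 71 mm above it. The foot stands 14 mm deep in socket a, the cover starts 6 mm above the socket
- relay_a_top (a point): centre of the top of relay_a, 71 mm above its origin. Grip the relay firmly from above by its two faces 40 mm apart (across its y); rock it by tilting about its x axis, towards one gripped face, then the other
- socket_a_mouth (a point): centre of the top face of socket block a, 40 mm above the bench; axes as those of its relay at home. Grey block 72 mm along x, 76 along y, 32 high, 1.8 kg, on an aluminium plate 104x112x8 mm fixed to the bench. The block is not screwed down: it stands over two upright pins that keep it from shifting sideways, but it rises if pulled up with more than about 17 N
- socket_a_floor (a point): centre of the floor of the slot in block a, where the foot rests, 14 mm below the top; slot 27 mm along x, 34 along y. In it two spring strips, 10 mm high, press on the foot's two faces across x, until it is raised 14 mm. In one socket they hardly press: its relay lifts with about 1 N and sinks back when let go. In the other a straight pull takes 30 to 45 N and brings the block up
- socket_a (a joint): how far socket block a has risen on its pins (m); 0 at rest, up to 0.03. To keep it down: swing the tight relay 5 to 8 degrees to each side about its x axis, turning about a point some 10 mm above the foot's underside, and raise it about 1 mm with every swing; the foot then creeps out with little upward pull
- relay_b: one of two plug-in relays that look alike (the letter does not tell which is tight): grey box-shaped cover 30 mm along its x, 40 along its y, 51 high, on a black foot 16 mm along x, 24 along y, 20 high; 90 g. Origin: centre of the foot's underside, z up; the cover reaches from 20 to 71 mm above it. The foot stands 14 mm deep in socket b, the cover starts 6 mm above the socket
- relay_b_top (a point): centre of the top of relay_b, 71 mm above its origin. Grip the relay firmly from above by its two faces 40 mm apart (across its y); rock it by tilting about its x axis, towards one gripped face, then the other
- socket_b_mouth (a point): centre of the top face of socket block b, 40 mm above the bench; axes as those of its relay at home. Grey block 72 mm along x, 76 along y, 32 high, 1.8 kg, on an aluminium plate 104x112x8 mm fixed to the bench. The block is not screwed down: it stands over two upright pins that keep it from shifting sideways, but it rises if pulled up with more than about 17 N
- socket_b_floor (a point): centre of the floor of the slot in block b, where the foot rests, 14 mm below the top; slot 27 mm along x, 34 along y. In it two spring strips, 10 mm high, press on the foot's two faces across x, until it is raised 14 mm. In one socket they hardly press: its relay lifts with about 1 N and sinks back when let go. In the other a straight pull takes 30 to 45 N and brings the block up
- socket_b (a joint): how far socket block b has risen on its pins (m); 0 at rest, up to 0.03. To keep it down: swing the tight relay 5 to 8 degrees to each side about its x axis, turning about a point some 10 mm above the foot's underside, and raise it about 1 mm with every swing; the foot then creeps out with little upward pull
- driver: bystander: red-handled screwdriver, 180 mm long, 24 mm thick, lying down; origin at the centre of its underside
- knob: bystander: black control knob, 33 mm across, 15 high; origin at the centre of its underside
- tape: bystander: black tape roll, 58 mm across, 19 high; origin at the centre of its underside
- kraft_box: bystander: small brown cardboard box, 60x85 mm, 40 high; origin at the centre of its underside
- flux: bystander: small brown dropper bottle, 36 mm across, 105 high; origin at the centre of its underside
Not all that is in view belongs to the job. Leave any green or orange look-alike of the relay_a alone. What is shaped like the part that bears socket_b_mouth but blue is not meant.

How it is judged:
On the way, in this order (a step that is already met when the one before it is completed fails the run):
1. the tight relay, gripped and still in its socket, is leaned to its +y side (angle between relay_a's own z axis and vertical above 0.05 rad and z of relay_a in the frame of socket_a_mouth below -0.001 m and y of relay_a_top in the frame of socket_a_mouth above 0.002 m and contact force between the fingers and relay_a above 0.5 N), for 0.03 s.
2. then, gripped and still in its socket, to its -y side (angle between relay_a's own z axis and vertical above 0.05 rad and z of relay_a in the frame of socket_a_mouth below -0.001 m and y of relay_a_top in the frame of socket_a_mouth below -0.002 m and contact force between the fingers and relay_a above 0.5 N), for 0.03 s.
3. the tight relay's foot is clear of its socket, straight above it (z of relay_a in the frame of socket_a_mouth between 0.002 and 0.035 m and horizontal distance between relay_a and socket_a_mouth below 0.025 m), for 0.1 s.
At the end, for the whole second after the job is handed in: the fingers hold the tight relay still, upright within 0.15 rad, its foot 2 to 35 mm above the top of its socket and within 25 mm of its centre; both blocks rest on their plates (risen under 3 mm); the loose relay stands in its socket, foot at least 10 mm deep, untouched (all of step 3 and value of joint each of socket_a, socket_b below 0.003 m and angle between relay_a's own z axis and vertical below 0.15 rad and contact force between the fingers and relay_a above 1 N and linear speed of relay_a below 0.02 m/s and angular speed of relay_a below 0.2 rad/s and distance between relay_b and socket_b_mouth below 0.018 m and z of relay_b in the frame of socket_b_mouth below -0.01 m and angle between relay_b's own z axis and vertical below 0.12 rad and contact force between the fingers and relay_b below 0.2 N); the arm keeps its last pose, push and grip.
It fails at once if a socket block is pulled up more than 5 mm off its plate (value of joint any of socket_a, socket_b above 0.005 m).
It fails at once if the loose relay is taken out of its socket (z of relay_b in the frame of socket_b_mouth above 0 m).
It fails at once if another thing is moved more than 3 cm (distance of any of driver, knob, tape, kraft_box, flux from where it was at the start of the episode above 0.03 m).
It also fails if it takes over 54 s, if anything falls off the work surface, if the arm or the gripper's body presses on something with over 40 N, if the wrist force passes 120 N, or if a joint passes its speed limit or range.

ROBOT

A 7-joint arm with a two-finger parallel gripper is mounted at the origin on the work surface; the furniture and walls round the work are solid. World frame = base frame: x ahead of the robot, y to its left, z up, the work surface at z = 0. Lengths are in m, angles in rad, forces in N, time in s.
With the tool pointing down it reaches from about 0.425 to 0.925 m from the base axis. Payload 6.8 kg.
Tool frame: the origin (TCP) lies midway between the tips of the shut fingers; the grasp point (between the pads) lies 19 mm behind it (manip.grip_depth is the z of the grasp point in the tool frame, in m); z points along the fingers, y is the line along which they close (so a half turn about z gives the same grasp; the last joint's range is limited). The gripper opens to 88 mm and grips with 3 to 60 N. Pads are 20 mm wide; open, the fingers measure 115 mm over their backs; the gripper's body (75 mm by 178 mm) begins 61 mm behind the grasp point.
Start: joints at [-1.319, 0.477, 0.022, 1.555, -0.011, 1.109, -0.083], TCP at [0.238, 0.632, 0.223] pointing down, gripper open.
Joint ranges: [-2.96, 2.96], [-0.34, 2.1], [-1.41, 1.46], [0.24, 2.44], [-1.37, 4.51], [0.17, 1.92], [-2.96, 2.96]. Speed limits (rad/s): [2.39, 2.39, 3.14, 3.14, 3.14, 3.14, 3.14].

INTERFACE

Orientations are given as a unit quaternion [w, x, y, z].
In Python, from rig import manip gives the robot as it stands.
- The arm moves only by the tool send_rows, never from a script. Its arguments are lists of equal length, an entry for each row: "translation": the shift along the tool's x, y, z in cm, a list of three; "turn": the turn about the tool's z in rad. In form: {"translation": [[dx, dy, dz], ...], "turn": [turn, ...]}. A call has 1 to 20 rows; each row shifts and turns the commanded pose from where the row before left it, along the tool's axes as they then stand; what a row does not reach is not made up. A row lasts 1/10 s, in which the tool goes at most 50 mm and 8.59 degrees, less where a joint would pass 70% of its speed; a pose out of reach is approached as far as the arm can. A call is refused whole if a number of a shift passes 5 or a number of a turn 0.15, either way. A call with a gripper value outside its range is refused whole. "hand" is the closure, from 0 (fully open) to 1 (shut), set as the call begins (left out, the last holds). The fingers move at their own pace and stop on an object; "newtons" is the grip in N (left out, the last holds). Time passes only in rows, so rows that do not move let the fingers close. It gives the time, the measured TCP pose, the force, the opening and the grip force at its end, in the units of the state.
- manip.read_state(): the state, without advancing time (a new reading comes with each control period).
- manip.read_camera(name): name is "scene" or "top" or "wrist"; returns a dict with "pixels" (384x512x3 uint8, red, green, blue), "fx", "fy", "cx", "cy" (pixels), "k1" (the pictures are not rectified: a ray, as slopes to the right and down, at radius r is drawn at 1 + k1 r^2 times it, then the intrinsics apply), "world_from_camera" (4x4, takes a point from camera to world coordinates); the wrist camera has in their place "T_tool_cam" (4x4, takes a point from camera to tool coordinates, whose origin is the TCP and whose axes are the flange's). Camera axes: x right, y up, looking along -z (the intrinsics and any distortion apply to the point x, -y, -z); pixel columns grow to the right and rows downward; lengths in m; the calibration is good to about 2 mm. A picture is of the moment at which its call begins: read the wrist's pose just before it. There is no depth.
- manip.job_done(): hands the job in; it is judged then, once.
The state is a dict: "clock": time; "qpos": joint angles; "qvel": joint speeds; "joint_efforts": joint torques, N m; "position": TCP position; "orientation": TCP orientation; "wrist_force": force on the tool from outside, world axes, zero at the start; "ft_torque": the same for the moment, N m; "width": finger opening in m; "gripper_force": force on a finger pad.
Only numpy, scipy, OpenCV 4.12 (cv2) and the standard library are available. Lean on these libraries where they do the work, as an engineer would, in place of code of your own. Each camera call takes 0.05 s, during which the arm holds its last target. There are 200 camera calls.

## Working session

There is one attempt and no reset: what is moved stays moved. The work goes in short steps, Python scripts to look and compute and a tool call to move; the robot and the scene stay as the last step left them, time stands still between calls to the robot, and variables do not carry over. Pictures are saved under pics/ and viewed, at most 10 in all, crops included, and the job is handed in when it is done.

Besides the shell and the picture viewer there is one more tool, called after "Call:" as name(argument=value, ...) on one line, values as JSON. send_rows: Moves the arm, as the interface text tells. Its arguments: {"type":"object","properties":{"translation":{"type":"array"},"turn":{"type":"array"},"hand":{"type":"number"},"newtons":{"type":"number"}},"required":["translation","turn"]}

```bash
ls; mkdir -p pics
python3 - <<'E'
from rig import manip
import cv2,pickle
s=manip.read_state();print(s, manip.grip_depth)
d={}
for n in("scene","top","wrist"):
    c=manip.read_camera(n);d[n]=c
    cv2.imwrite(f"pics/{n}0.png",c["pixels"][:,:,::-1]); print(n,{k:v for k,v in c.items() if k!="pixels"})
pickle.dump(d,open("c0.pkl","wb"))
a=cv2.resize(d["top"]["pixels"][:,:,::-1],(800,600),interpolation=cv2.INTER_CUBIC);cv2.imwrite("pics/top0b.png",a)
E
```

```text
pics
{'clock': 0.0, 'qpos': array([-1.31910222,  0.47776623,  0.02235486,  1.5563883 , -0.01150303,
        1.10926435, -0.08311568]), 'qvel': array([-0.00067208, -0.00072474, -0.00293474,  0.00214289,  0.0004918 ,
        0.00258794,  0.00016787]), 'joint_efforts': array([-5.85400958e-04, -5.82853246e+01,  1.53442238e+00, -2.72608638e+01,
       -5.42585773e-02,  1.70323224e-02,  1.67770831e-04]), 'position': array([0.23747683, 0.63124819, 0.22173137]), 'orientation': array([-8.83605754e-05,  1.78932265e-01,  9.83861029e-01, -8.44320972e-04]), 'wrist_force': array([-0.96337568,  0.32277296, -0.08685187]), 'ft_torque': array([-0.02413488,  0.03029639,  0.0231484 ]), 'gripper_force': 0.0, 'width': 0.08773367788599483} -0.0187
scene {'fx': 384.496486179631, 'fy': 384.496486179631, 'cx': 256.6436959181171, 'cy': 195.38629083307205, 'k1': -0.039173437957044935, 'world_from_camera': array([[ 0.83052021,  0.28931639, -0.47595399,  0.12392108],
       [-0.55694678,  0.44182111, -0.70328116, -0.53985717],
       [ 0.00681576,  0.84917026,  0.5280752 ,  0.55709988],
       [ 0.        ,  0.  
[... 331 characters left out ...]
18e-03,
         7.10334580e-02],
       [-1.48343307e-03,  8.19238735e-02,  9.96637486e-01,
         1.34610847e+00],
       [ 0.00000000e+00,  0.00000000e+00,  0.00000000e+00,
         1.00000000e+00]])}
wrist {'fx': 333.97728445849646, 'fy': 333.97728445849646, 'cx': 253.62766856908002, 'cy': 188.82428370370587, 'k1': -0.06466748255204126, 'T_tool_cam': array([[-7.91721873e-04,  9.69218340e-01,  2.46201507e-01,
         6.73223049e-02],
       [ 9.99999686e-01,  7.61631832e-04,  2.17440116e-04,
        -2.68549413e-04],
       [ 2.32320431e-05,  2.46201602e-01, -9.69218639e-01,
        -1.62433651e-01],
       [ 0.00000000e+00,  0.00000000e+00,  0.00000000e+00,
         1.00000000e+00]])}
```

View pics/top0b.png

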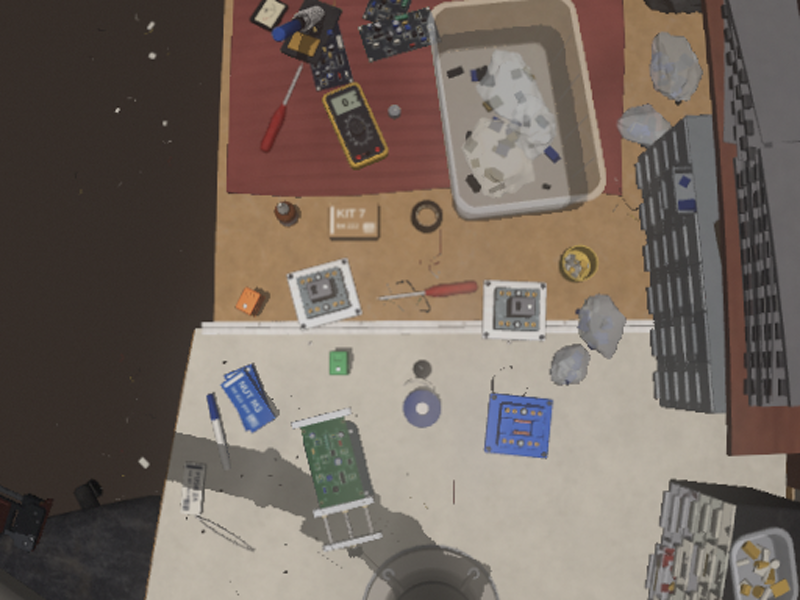

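View pics/scene0.png

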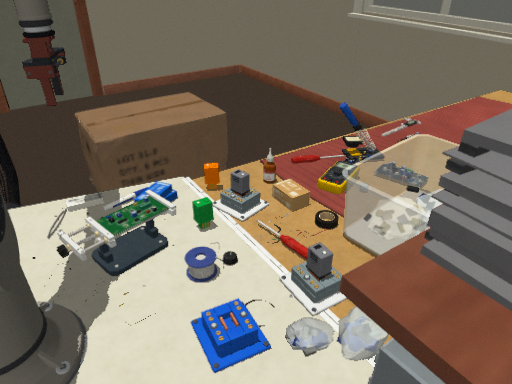

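The top view shows two grey sockets with grey relays, at 800-px positions (322,291) and (515,308). The green box at (340,362), the orange box at (249,300) and the blue socket at (518,425) are look-alikes. I'll confirm the two grey ones in a crop.

Run:
```python
import pickle,cv2,numpy as np
d=pickle.load(open("c0.pkl","rb"));im=d["top"]["pixels"][:,:,::-1]
print(im.shape)
a=im[163:213,182:232];b=im[173:223,304:354]
f=lambda x:cv2.resize(x,(400,400),interpolation=cv2.INTER_CUBIC)
cv2.imwrite("pics/crop1.png",np.hstack([f(a),f(b)]))
```

```text
(384, 512, 3)
```

View pics/crop1.png

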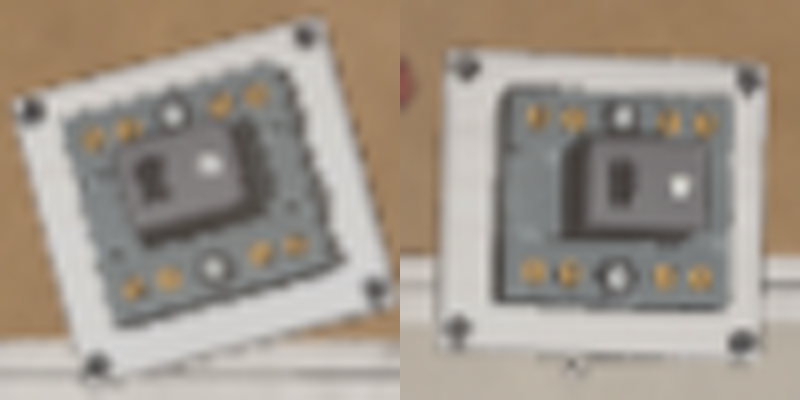

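```bash
cat > h.py <<'E'
import numpy as np,cv2
def topix_ray(c,uv):
    K=np.array([[c["fx"],0,c["cx"]],[0,c["fy"],c["cy"]],[0,0,1]]);D=np.array([c["k1"],0,0,0.])
    p=cv2.undistortPoints(np.array(uv,float).reshape(-1,1,2),K,D).reshape(-1,2)
    return np.c_[p[:,0],-p[:,1],-np.ones(len(p))]
def onplane(c,uv,z,T=None):
    T=c["world_from_camera"] if T is None else T
    r=topix_ray(c,uv)@T[:3,:3].T;o=T[:3,3]
    return o+r*((z-o[2])/r[:,2])[:,None]
E
python3 - <<'E'
import pickle,numpy as np
from h import *
c=pickle.load(open("c0.pkl","rb"))["top"]
for name,off,P,S,R in (("L",(182,163),[(12,98),(322,18),(398,300),(88,380)],[(31,109),(306,36),(376,290),(96,366)],[(180,177)]),("R",(304,173),[(47,50),(368,65),(360,355),(37,345)],[(65,67),(350,77),(341,343),(57,327)],[(246,185)])):
    f=lambda q:np.array(q)/8-0.5+0.5/8+off
    for q in (P,S):
        w=onplane(c,f(q),.008);e=w[1]-w[0]+w[2]-w[3];g=w[0]-w[3]+w[1]-w[2]
        print(name,w.mean(0),np.linalg.norm(e)/2,np.linalg.norm(g)/2,"long dir deg",np.degrees(np.arctan2(e[1],e[0])),np.degrees(np.arctan2(g[1],g[0])))
    print("relay top centre",onplane(c,f(R),.097))
E
```

```text
L [0.56126739 0.18449207 0.008     ] 0.10970058103329332 0.10067601979621905 long dir deg -75.69928774617374 15.244054469497623
L [0.56080903 0.18540965 0.008     ] 0.09843488222019016 0.09108040692653543 long dir deg -75.13950377386985 14.96438598965347
relay top centre [[0.55930238 0.18487324 0.097     ]]
R [ 0.53096341 -0.14938819  0.008     ] 0.11146045837930198 0.10068497441775127 long dir deg -92.42711812895118 -2.725003638546718
R [ 0.53102096 -0.14942204  0.008     ] 0.09849375783102178 0.0905311333590636 long dir deg -92.811640383275 -2.8197785375731534
relay top centre [[ 0.52991272 -0.14849477  0.097     ]]
```

Call:
send_rows(translation=[[-3.83,-2.54,0.18],[-3.83,-2.54,0.18],[-3.83,-2.54,0.18],[-3.83,-2.54,0.18],[-3.83,-2.54,0.18],[-3.83,-2.54,0.18],[-3.83,-2.54,0.18],[-3.83,-2.54,0.18],[-3.83,-2.54,0.18],[-3.83,-2.54,0.18],[-3.83,-2.54,0.18],[-3.83,-2.54,0.18],[0,0,0],[0,0,0],[0,0,0],[0,0,0],[0,0,0],[0,0,0],[0,0,0],[0,0,0]], turn=[0,0,0,0,0,0,0,0,0,0,0,0,0.136,0.136,0.136,0.136,0.136,0.136,0.136,0])

```text
clock: 2.15
position: [0.5603, 0.1848, 0.2008]
orientation: [-0.0, 0.61, 0.792, -0.0]
wrist_force: [-0.4, 0.6, -0.0]
width: 0.0876
gripper_force: 0.0
```

```bash
cat >> h.py <<'E'
from scipy.spatial.transform import Rotation as Ro
def toolT(s):
    T=np.eye(4);q=s["orientation"];T[:3,:3]=Ro.from_quat([q[1],q[2],q[3],q[0]]).as_matrix();T[:3,3]=s["position"];return T
def snap(name):
    from rig import manip
    import pickle
    s=manip.read_state();c=manip.read_camera("wrist");T=toolT(s)
    pickle.dump((s,c),open(name+".pkl","wb"));cv2.imwrite(f"pics/{name}.png",c["pixels"][:,:,::-1])
    print(s["clock"],s["position"],"tool y deg",np.degrees(np.arctan2(T[1,1],T[0,1])),"z",T[:3,2],s["wrist_force"],s["width"],s["gripper_force"],s["qpos"])
E
python3 -c "
from h import *
snap('w1')"
```

```text
2.15 [0.56025713 0.18479031 0.20075714] tool y deg 14.787572156648471 z [-4.57510998e-04 -4.63443167e-04 -9.99999788e-01] [-0.43120316  0.64348823 -0.03719301] 0.08758124005537445 0.0 [-0.73630906  0.37617396  0.40189053  1.80936168 -0.17229545  0.99102412
 -0.00663215]
```

View pics/w1.png

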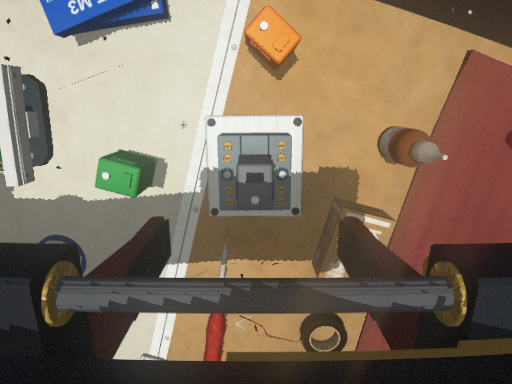

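Run:
```python
import pickle
from h import *
s,c=pickle.load(open("w1.pkl","rb"));T=toolT(s)@c["T_tool_cam"]
w=onplane(c,[(206.5,115),(303.5,115.5),(302.5,216),(206.5,216.5)],.008,T)
e=w[1]-w[0]+w[2]-w[3];g=w[0]-w[3]+w[1]-w[2]
print(w.mean(0),np.linalg.norm(e)/2,np.linalg.norm(g)/2,np.degrees(np.arctan2(e[1],e[0])),np.degrees(np.arctan2(g[1],g[0])))
print(onplane(c,[(254.5,169.5)],.04,T), onplane(c,[(255,196)],.097,T))
```

```text
[0.5606528  0.18523329 0.008     ] 0.10451144877390757 0.11101096243575569 14.777755056154575 104.49762449495925
[[0.55932485 0.18907033 0.04      ]] [[0.5625082  0.17829089 0.097     ]]
```

The wrist view shows the left plate at (207–303,115–216) px. Its measured centre is (0.561,0.185) at 14.7°, so the tool is already aligned. I'll grip the 30 mm faces, because the interface has no tilt and the pads can then act as the pivot about the relay's x.

Call:
send_rows(translation=[[0,0,2.8],[0,0,2.8],[0,0,2.8],[0,0,2.8],[0,0,1.6],[0,0,1.0],[0,0,0],[0,0,0]], turn=[0,0,0,0,0,0,0,0])

```text
clock: 3.0
position: [0.561, 0.1848, 0.0637]
orientation: [0.0, 0.609, 0.793, 0.0]
wrist_force: [-0.3, -0.8, 0.6]
width: 0.0879
gripper_force: 0.0
```

Call:
send_rows(translation=[[0,0,0],[0,0,0],[0,0,0],[0,0,0],[0,0,0],[0,0,0],[0,0,0],[0,0,0],[0,0,0],[0,0,0],[0,0,0],[0,0,0]], turn=[0,0,0,0,0,0,0,0,0,0,0,0], hand=1, newtons=6)

```text
clock: 4.2
position: [0.5607, 0.1848, 0.0631]
orientation: [0.0, 0.61, 0.793, 0.0]
wrist_force: [1.2, 0.6, -1.3]
width: 0.03
gripper_force: 6.0
```

Call:
send_rows(translation=[[0,0,-0.1],[0,0,-0.1],[0,0,0],[0,0,0]], turn=[0,0,0,0])

```text
clock: 4.6
position: [0.5604, 0.1846, 0.0647]
orientation: [-0.0, 0.61, 0.793, -0.0]
wrist_force: [2.7, -0.6, -8.3]
width: 0.0299
gripper_force: 6.0
```

Call:
send_rows(translation=[[0,0,0.2],[0,0,0],[0.1,0,0],[0.1,0,0],[0.1,0,0],[0.1,0,0],[0.1,0,0],[0,0,0],[0,0,0]], turn=[0,0,0,0,0,0,0,0,0], newtons=10)

```text
clock: 5.5
position: [0.5605, 0.1858, 0.0642]
orientation: [0.002, 0.611, 0.792, -0.001]
wrist_force: [2.2, -8.3, 6.4]
width: 0.0301
gripper_force: 10.0
```

```bash
python3 -c "
from h import *
snap('w2')
from rig import manip
c=manip.read_camera('scene');a=c['pixels'][155:225,205:285,::-1]
w=cv2.imread('pics/w2.png')[100:260,180:330]
cv2.imwrite('pics/c2.png',np.hstack([cv2.resize(w,(400,427),interpolation=2),cv2.resize(a,(400,427),interpolation=2)]))"
```

```text
5.5 [0.56053446 0.18582794 0.06416989] tool y deg 14.680049187382435 z [ 0.00163491 -0.00305826 -0.99999399] [ 2.21132103 -8.34932064  6.36703178] 0.03014520944619543 10.002436637878418 [-0.68307587  0.55387629  0.33824949  1.90572099 -0.26119223  0.72448095
  0.06133308]
```

View pics/c2.png

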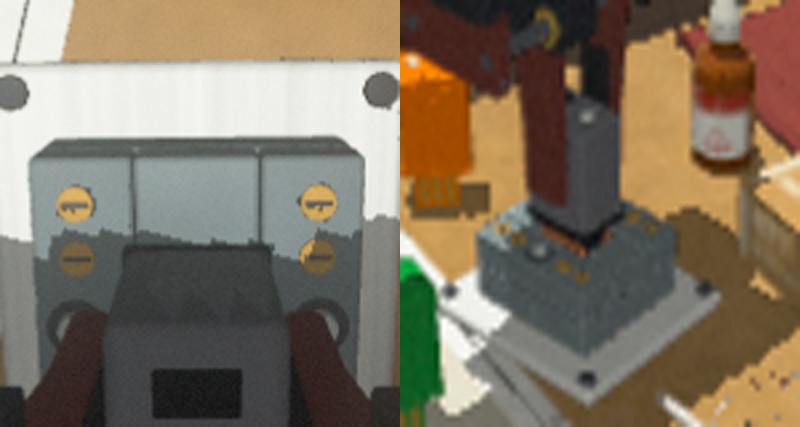

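Left socket resisted the tug (8 N and no give), so it's the tight one. The arm is compliant sideways, so I'll push further.

Call:
send_rows(translation=[[0.15,0,-0.04],[0.15,0,-0.04],[0.15,0,0],[0.15,0,0],[0,0,0],[0,0,0]], turn=[0,0,0,0,0,0])

```text
clock: 6.2
position: [0.559, 0.1913, 0.0644]
orientation: [0.002, 0.611, 0.792, -0.001]
wrist_force: [3.3, -7.8, 0.8]
width: 0.0295
gripper_force: 10.0
```

Call:
send_rows(translation=[[0.2,0,0],[0.2,0,0],[0.2,0,0],[0,0,0],[0,0,0]], turn=[0,0,0,0,0])

```text
clock: 6.7
position: [0.5574, 0.1972, 0.0644]
orientation: [0.002, 0.611, 0.792, -0.001]
wrist_force: [2.7, -7.6, 0.5]
width: 0.0301
gripper_force: 10.0
```

```bash
cat >> h.py <<'E'
def look(n):
    from rig import manip
    snap('w'+n)
    c=manip.read_camera('scene');a=c['pixels'][155:225,205:285,::-1]
    w=cv2.imread(f'pics/w{n}.png')[100:260,180:330]
    cv2.imwrite(f'pics/c{n}.png',np.hstack([cv2.resize(w,(400,427),interpolation=2),cv2.resize(a,(400,427),interpolation=2)]))
E
python3 -c "
from h import *
look('3')"
```

```text
6.7 [0.55743294 0.19715411 0.06437145] tool y deg 14.673862629520144 z [ 0.00155731 -0.00365617 -0.9999921 ] [ 2.71189237 -7.5517625   0.4865779 ] 0.03013418901485927 9.998119622468948 [-0.70319936  0.55475676  0.33868735  1.90358531 -0.26061524  0.72614381
  0.04067471]
```

View pics/c3.png

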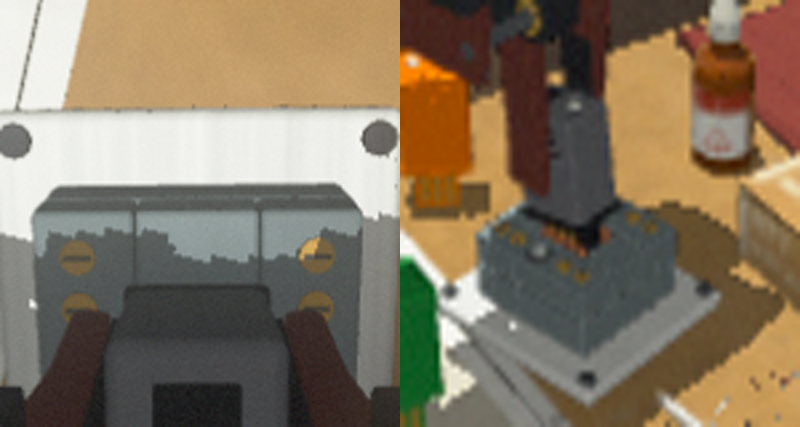

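The relay now leans clearly towards +tool-x, with the foot still in. Next I'll swing it to the other side while rising slightly.

Call:
send_rows(translation=[[-0.25,0,0],[-0.25,0,-0.01],[-0.25,0,-0.01],[-0.25,0,-0.02],[-0.25,0,-0.02],[-0.25,0,-0.02],[-0.25,0,-0.02],[-0.25,0,-0.02],[-0.25,0,0],[-0.25,0,0],[0,0,0]], turn=[0,0,0,0,0,0,0,0,0,0,0])

```text
clock: 7.9
position: [0.562, 0.1802, 0.065]
orientation: [-0.001, 0.609, 0.793, 0.001]
wrist_force: [0.8, 6.1, -1.0]
width: 0.0299
gripper_force: 10.0
```

Call:
send_rows(translation=[[0.3,0,0],[0.3,0,0],[0.3,0,0],[0.2,0,-0.02],[0.2,0,-0.03],[0.2,0,-0.03],[0.2,0,-0.02],[0.2,0,0],[0,0,0]], turn=[0,0,0,0,0,0,0,0,0])

```text
clock: 8.8
position: [0.5585, 0.1925, 0.0657]
orientation: [0.001, 0.611, 0.792, -0.001]
wrist_force: [4.1, -5.3, -4.1]
width: 0.0301
gripper_force: 10.0
```

Call:
send_rows(translation=[[-0.3,0,0],[-0.3,0,0],[-0.3,0,-0.02],[-0.3,0,-0.02],[-0.3,0,-0.03],[-0.3,0,-0.03],[-0.3,0,-0.03],[-0.3,0,-0.02],[0,0,0]], turn=[0,0,0,0,0,0,0,0,0])

```text
clock: 9.7
position: [0.5631, 0.1751, 0.0672]
orientation: [-0.001, 0.609, 0.793, 0.001]
wrist_force: [0.8, 6.1, -5.2]
width: 0.0298
gripper_force: 10.0
```

```bash
python3 -c "
from h import *
look('4')"
```

```text
9.7 [0.56307295 0.17511627 0.06722176] tool y deg 14.960728497176845 z [-9.01027007e-04  3.09715201e-03 -9.99994798e-01] [ 0.8370138   6.05059773 -5.19331489] 0.029830410970761313 9.998119622468948 [-0.65780892  0.54760551  0.33378     1.90570857 -0.26347416  0.73030976
  0.08939453]
```

View pics/c4.png

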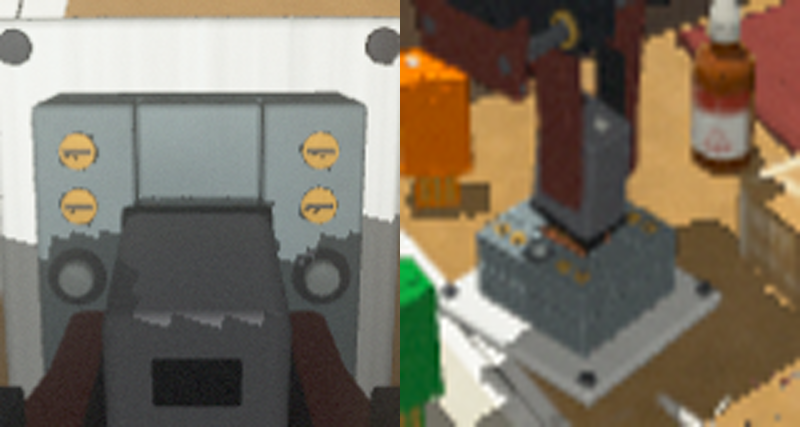

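Leaning the other way is confirmed, and the block is still down. I'll keep rocking with about 1.5 mm of rise per swing.

Call:
send_rows(translation=[[0.3,0,0],[0.3,0,0],[0.3,0,-0.02],[0.3,0,-0.03],[0.3,0,-0.03],[0.3,0,-0.03],[0.3,0,-0.03],[0.2,0,-0.02],[-0.3,0,0],[-0.3,0,0],[-0.3,0,-0.02],[-0.3,0,-0.03],[-0.3,0,-0.03],[-0.3,0,-0.03],[-0.3,0,-0.03],[-0.2,0,-0.02]], turn=[0,0,0,0,0,0,0,0,0,0,0,0,0,0,0,0])

```text
clock: 11.4
position: [0.5629, 0.1752, 0.0704]
orientation: [-0.001, 0.609, 0.793, 0.001]
wrist_force: [1.0, 7.1, -7.8]
width: 0.0297
gripper_force: 10.0
```

Call:
send_rows(translation=[[0.3,0,0],[0.3,0,0],[0.3,0,-0.02],[0.3,0,-0.03],[0.3,0,-0.03],[0.3,0,-0.03],[0.3,0,-0.03],[0.2,0,-0.02]], turn=[0,0,0,0,0,0,0,0])

```text
clock: 12.2
position: [0.5586, 0.1915, 0.0723]
orientation: [0.001, 0.611, 0.792, -0.001]
wrist_force: [4.3, -5.4, -5.2]
width: 0.03
gripper_force: 10.0
```

Call:
send_rows(translation=[[-0.3,0,0],[-0.3,0,0],[-0.3,0,-0.02],[-0.3,0,-0.03],[-0.3,0,-0.03],[-0.3,0,-0.03],[-0.3,0,-0.03],[-0.2,0,-0.02]], turn=[0,0,0,0,0,0,0,0])

```text
clock: 13.0
position: [0.5629, 0.175, 0.0737]
orientation: [-0.001, 0.609, 0.793, 0.001]
wrist_force: [1.3, 7.2, -7.2]
width: 0.03
gripper_force: 10.0
```

```bash
python3 -c "
from h import *
look('5')"
```

```text
13.0 [0.56292292 0.17496436 0.07366336] tool y deg 14.956373860978612 z [-0.00125521  0.00305024 -0.99999456] [ 1.25464605  7.19819336 -7.21452189] 0.029959385238812784 9.990943372249603 [-0.66120723  0.53819748  0.33821543  1.90296132 -0.25918539  0.74271056
  0.08603134]
```

View pics/c5.png

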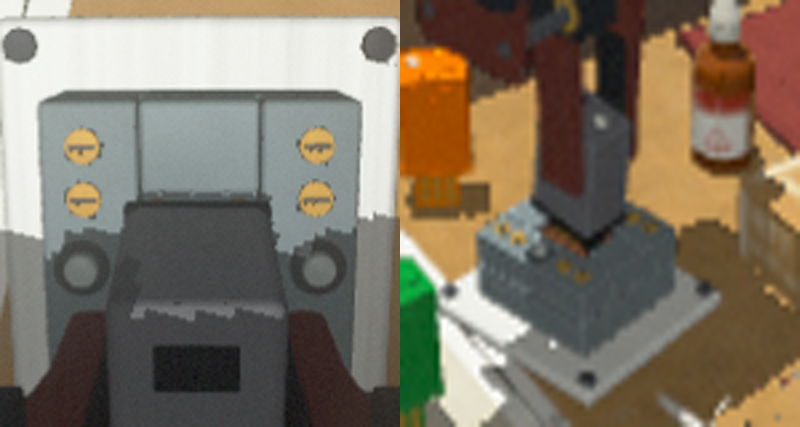

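The pads are slipping up the cover while the relay barely rises. I'll bring it upright, regrip lower and grip harder.

Call:
send_rows(translation=[[0.3,0,0],[0.3,0,0],[0.3,0,0],[0.3,0,0],[0.3,0,0],[0,0,0]], turn=[0,0,0,0,0,0])

```text
clock: 13.7
position: [0.5607, 0.1845, 0.0745]
orientation: [0.001, 0.61, 0.792, -0.001]
wrist_force: [4.3, -5.0, -0.5]
width: 0.0299
gripper_force: 10.0
```

Call:
send_rows(translation=[[0,0,0],[0,0,0],[0,0,0],[0,0,0.4],[0,0,0.5],[0,0,0.4],[0,0,0.1],[0,0,0]], turn=[0,0,0,0,0,0,0,0], hand=0.4)

```text
clock: 14.5
position: [0.5598, 0.1865, 0.0595]
orientation: [-0.0, 0.61, 0.792, -0.0]
wrist_force: [-0.3, -1.1, 0.8]
width: 0.053
gripper_force: 0.0
```

Call:
send_rows(translation=[[0,0,0],[0,0,0],[0,0,0],[0,0,0],[0,0,0],[0,0,0],[0,0,0]], turn=[0,0,0,0,0,0,0], hand=1, newtons=25)

```text
clock: 15.2
position: [0.5603, 0.1867, 0.0601]
orientation: [0.0, 0.61, 0.793, 0.0]
wrist_force: [1.2, -0.1, 0.2]
width: 0.0299
gripper_force: 25.0
```

Call:
send_rows(translation=[[0.3,0,0],[0.3,0,0],[0.3,0,-0.02],[0.3,0,-0.04],[0.3,0,-0.04]], turn=[0,0,0,0,0])

```text
clock: 15.7
position: [0.5575, 0.1952, 0.0602]
orientation: [0.003, 0.611, 0.791, -0.002]
wrist_force: [7.8, -11.5, -9.0]
width: 0.0295
gripper_force: 25.0
```

Call:
send_rows(translation=[[-0.3,0,0],[-0.3,0,0],[-0.3,0,0],[-0.3,0,0],[-0.3,0,-0.02],[-0.3,0,-0.03],[-0.3,0,-0.03],[-0.3,0,-0.03],[-0.3,0,-0.03],[-0.2,0,0]], turn=[0,0,0,0,0,0,0,0,0,0])

```text
clock: 16.7
position: [0.562, 0.1796, 0.0621]
orientation: [-0.003, 0.608, 0.794, 0.002]
wrist_force: [-0.6, 12.8, -5.3]
width: 0.0299
gripper_force: 25.0
```

Call:
send_rows(translation=[[0.3,0,0],[0.3,0,0],[0.3,0,0],[0.3,0,-0.02],[0.3,0,-0.03],[0.3,0,-0.03],[0.3,0,-0.03],[0.3,0,-0.03],[0.2,0,0]], turn=[0,0,0,0,0,0,0,0,0])

```text
clock: 17.6
position: [0.5583, 0.1926, 0.0634]
orientation: [0.002, 0.611, 0.791, -0.002]
wrist_force: [7.4, -11.1, -6.8]
width: 0.0299
gripper_force: 25.0
```

Call:
send_rows(translation=[[-0.3,0,0],[-0.3,0,0],[-0.3,0,0],[-0.3,0,-0.02],[-0.3,0,-0.03],[-0.3,0,-0.03],[-0.3,0,-0.03],[-0.3,0,-0.03],[-0.3,0,0]], turn=[0,0,0,0,0,0,0,0,0])

```text
clock: 18.5
position: [0.5623, 0.1782, 0.0651]
orientation: [-0.003, 0.608, 0.794, 0.002]
wrist_force: [-0.1, 11.7, -6.7]
width: 0.0299
gripper_force: 25.0
```

```bash
python3 -c "
from h import *
look('6')"
```

```text
18.5 [0.56234985 0.17821219 0.0650892 ] tool y deg 15.083807712574222 z [-0.00183262  0.00622015 -0.99997898] [-0.10178262 11.72810846 -6.726339  ] 0.029921923842433508 24.998910427093506 [-0.6577661   0.55058031  0.32920728  1.90595381 -0.26732603  0.72669248
  0.09061925]
```

View pics/c6.png

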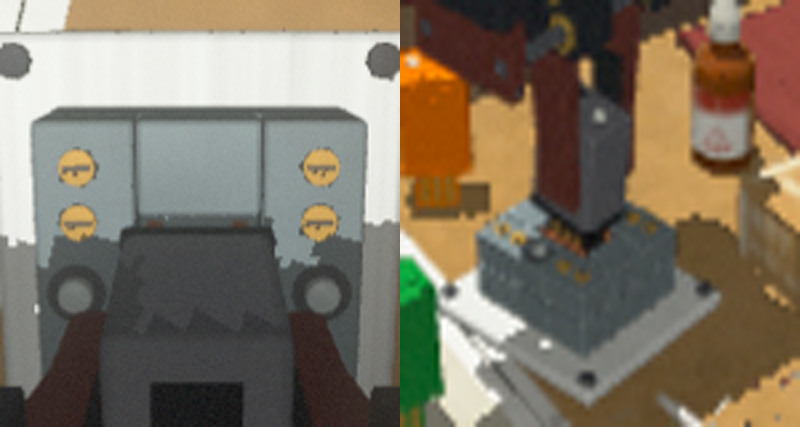

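The relay now rises with the gripper (scene crop: top at row 90, up from 97), and the block is still seated. Continuing.

Call:
send_rows(translation=[[0.3,0,0],[0.3,0,0],[0.3,0,-0.02],[0.3,0,-0.03],[0.3,0,-0.03],[0.3,0,-0.03],[0.3,0,-0.03],[0.3,0,-0.03],[0.2,0,0]], turn=[0,0,0,0,0,0,0,0,0])

```text
clock: 19.5
position: [0.5586, 0.1918, 0.0667]
orientation: [0.002, 0.611, 0.791, -0.002]
wrist_force: [6.1, -10.2, -6.3]
width: 0.0299
gripper_force: 25.0
```

Call:
send_rows(translation=[[-0.3,0,0],[-0.3,0,0],[-0.3,0,-0.02],[-0.3,0,-0.03],[-0.3,0,-0.03],[-0.3,0,-0.03],[-0.3,0,-0.03],[-0.3,0,-0.03],[-0.2,0,0]], turn=[0,0,0,0,0,0,0,0,0])

```text
clock: 20.4
position: [0.5624, 0.1776, 0.0684]
orientation: [-0.002, 0.608, 0.794, 0.002]
wrist_force: [0.0, 11.7, -8.0]
width: 0.0297
gripper_force: 25.0
```

Call:
send_rows(translation=[[0.3,0,0],[0.3,0,0],[0.3,0,-0.02],[0.3,0,-0.03],[0.3,0,-0.03],[0.3,0,-0.03],[0.3,0,-0.03],[0.3,0,-0.03],[0.2,0,0]], turn=[0,0,0,0,0,0,0,0,0])

```text
clock: 21.3
position: [0.5584, 0.1922, 0.0702]
orientation: [0.002, 0.611, 0.791, -0.002]
wrist_force: [5.8, -8.5, -8.0]
width: 0.03
gripper_force: 25.0
```

Call:
send_rows(translation=[[-0.3,0,0],[-0.3,0,0],[-0.3,0,-0.02],[-0.3,0,-0.03],[-0.3,0,-0.03],[-0.3,0,-0.03],[-0.3,0,-0.03],[-0.3,0,-0.03],[-0.2,0,0]], turn=[0,0,0,0,0,0,0,0,0])

```text
clock: 22.2
position: [0.5625, 0.1773, 0.0719]
orientation: [-0.002, 0.609, 0.794, 0.002]
wrist_force: [0.0, 11.3, -6.9]
width: 0.0298
gripper_force: 25.0
```

Call:
send_rows(translation=[[0.3,0,0],[0.3,0,0],[0.3,0,-0.02],[0.3,0,-0.03],[0.3,0,-0.03],[0.3,0,-0.03],[0.3,0,-0.03],[0.3,0,-0.03],[0.1,0,0]], turn=[0,0,0,0,0,0,0,0,0])

```text
clock: 23.1
position: [0.5586, 0.1916, 0.0736]
orientation: [0.002, 0.611, 0.792, -0.002]
wrist_force: [6.0, -8.2, -6.1]
width: 0.0296
gripper_force: 25.0
```

Call:
send_rows(translation=[[-0.3,0,0],[-0.3,0,0],[-0.3,0,-0.02],[-0.3,0,-0.03],[-0.3,0,-0.03],[-0.3,0,-0.03],[-0.3,0,-0.03],[-0.3,0,-0.03],[-0.1,0,0]], turn=[0,0,0,0,0,0,0,0,0])

```text
clock: 24.0
position: [0.5625, 0.177, 0.0752]
orientation: [-0.002, 0.609, 0.793, 0.001]
wrist_force: [-0.6, 11.3, -7.4]
width: 0.0302
gripper_force: 25.0
```

Call:
send_rows(translation=[[0.3,0,0],[0.3,0,0],[0.3,0,-0.02],[0.3,0,-0.03],[0.3,0,-0.03],[0.3,0,-0.03],[0.3,0,-0.03],[0.3,0,-0.03],[0,0,0]], turn=[0,0,0,0,0,0,0,0,0])

```text
clock: 24.9
position: [0.5586, 0.1914, 0.077]
orientation: [0.002, 0.611, 0.792, -0.001]
wrist_force: [4.3, -5.5, -6.1]
width: 0.0299
gripper_force: 25.0
```

Call:
send_rows(translation=[[-0.3,0,0],[-0.3,0,0],[-0.3,0,-0.02],[-0.3,0,-0.03],[-0.3,0,-0.03],[-0.3,0,-0.03],[-0.3,0,-0.03],[-0.2,0,-0.03],[0,0,0]], turn=[0,0,0,0,0,0,0,0,0])

```text
clock: 25.8
position: [0.5624, 0.1772, 0.0785]
orientation: [-0.002, 0.609, 0.793, 0.001]
wrist_force: [1.4, 8.2, -9.2]
width: 0.0297
gripper_force: 25.0
```

```bash
python3 -c "
from h import *
look('7')
g=[cv2.imread(f'pics/c{i}.png')[:,400:] for i in (4,5,6,7)]
for k,(x0,x1,y0,y1) in {'top':(150,235,75,150),'block':(75,285,260,350)}.items():
    t=g[2][y0:y1,x0:x1]
    for a in g:
        r=cv2.matchTemplate(a,t,cv2.TM_CCOEFF_NORMED);_,v,_,p=cv2.minMaxLoc(r);print(k,v,p[0]-x0,p[1]-y0)
"
```

```text
25.8 [0.5624026  0.17720322 0.07853996] tool y deg 14.995505972088669 z [-0.00155945  0.00433518 -0.99998939] [ 1.3631307   8.19336323 -9.19200659] 0.02971279835271931 24.995158910751343 [-0.66599263  0.53121785  0.34020505  1.90024129 -0.25690236  0.75204606
  0.08146713]
top 0.9635367393493652 2 9
top 0.9632391929626465 3 6
top 0.9999992251396179 0 0
top 0.982568621635437 0 -11
block 0.9808070063591003 1 1
block 0.9766748547554016 1 1
block 0.9999997019767761 0 0
block 0.9927709698677063 0 0
```

Tracking shows the block steady and the relay up about 10 mm in all, but the pads slipped again. I'll regrip lower once more, and harder.

Call:
send_rows(translation=[[0.3,0,0.02],[0.3,0,0],[0.3,0,0],[0.3,0,0],[0,0,0]], turn=[0,0,0,0,0])

```text
clock: 26.4
position: [0.5615, 0.1814, 0.0789]
orientation: [0.002, 0.611, 0.792, -0.001]
wrist_force: [3.1, -5.8, -4.0]
width: 0.0301
gripper_force: 25.0
```

Call:
send_rows(translation=[[0,0,0],[0,0,0],[0,0,0],[0,0,0.4],[0,0,0.4],[0,0,0.4],[0,0,0]], turn=[0,0,0,0,0,0,0], hand=0.4)

```text
clock: 27.1
position: [0.5599, 0.1846, 0.0657]
orientation: [-0.0, 0.61, 0.793, -0.001]
wrist_force: [0.4, 0.0, 0.7]
width: 0.0526
gripper_force: 0.0
```

Call:
send_rows(translation=[[0,0,0],[0,0,0],[0,0,0],[0,0,0],[0,0,0],[0,0,0],[0,0,0]], turn=[0,0,0,0,0,0,0], hand=1, newtons=40)

```text
clock: 27.8
position: [0.5608, 0.1848, 0.0667]
orientation: [0.0, 0.61, 0.793, 0.0]
wrist_force: [1.3, 1.0, -0.1]
width: 0.0298
gripper_force: 40.0
```

Call:
send_rows(translation=[[0.3,0,0],[0.3,0,-0.02],[0.3,0,-0.03],[0.3,0,-0.03],[0,0,0]], turn=[0,0,0,0,0])

```text
clock: 28.3
position: [0.5593, 0.1894, 0.0669]
orientation: [0.003, 0.612, 0.791, -0.002]
wrist_force: [6.2, -12.5, -4.3]
width: 0.0297
gripper_force: 40.0
```

Call:
send_rows(translation=[[-0.3,0,0],[-0.3,0,0],[-0.3,0,0],[-0.3,0,-0.02],[-0.3,0,-0.03],[-0.3,0,-0.03],[-0.3,0,-0.03],[-0.3,0,-0.02],[0,0,0]], turn=[0,0,0,0,0,0,0,0,0])

```text
clock: 29.2
position: [0.5615, 0.1808, 0.0679]
orientation: [-0.003, 0.608, 0.794, 0.002]
wrist_force: [-0.3, 13.5, -9.7]
width: 0.03
gripper_force: 40.0
```

Call:
send_rows(translation=[[0.3,0,0],[0.3,0,0],[0.3,0,0],[0.3,0,-0.02],[0.3,0,-0.03],[0.3,0,-0.03],[0.3,0,-0.03],[0.3,0,-0.02],[0,0,0]], turn=[0,0,0,0,0,0,0,0,0])

```text
clock: 30.1
position: [0.5591, 0.1896, 0.0693]
orientation: [0.003, 0.612, 0.791, -0.002]
wrist_force: [7.9, -10.8, -10.3]
width: 0.0296
gripper_force: 40.0
```

Call:
send_rows(translation=[[-0.3,0,0],[-0.3,0,0],[-0.3,0,0],[-0.3,0,-0.02],[-0.3,0,-0.03],[-0.3,0,-0.03],[-0.3,0,-0.03],[-0.3,0,-0.02],[0,0,0]], turn=[0,0,0,0,0,0,0,0,0])

```text
clock: 31.0
position: [0.5621, 0.1796, 0.071]
orientation: [-0.003, 0.608, 0.794, 0.002]
wrist_force: [1.1, 12.3, -11.5]
width: 0.0299
gripper_force: 40.0
```

```bash
cat > track.py <<'E'
import sys
from h import *
n=sys.argv[1];look(n)
g=[cv2.imread(f'pics/c{i}.png')[:,400:] for i in ('6','7',n)]
for k,(x0,x1,y0,y1) in {'top':(150,235,75,150),'block':(75,285,260,350)}.items():
    t=g[0][y0:y1,x0:x1]
    for a in g[1:]:
        r=cv2.matchTemplate(a,t,cv2.TM_CCOEFF_NORMED);_,v,_,p=cv2.minMaxLoc(r);print(k,v,p[0]-x0,p[1]-y0)
E
python3 track.py 8
```

```text
31.0 [0.56209698 0.17964161 0.07096626] tool y deg 15.07918232199639 z [-0.00171259  0.00675411 -0.99997572] [  1.09677181  12.30455452 -11.46662107] 0.02986222021839681 39.99588668346405 [-0.66291131  0.54214092  0.33293131  1.90310468 -0.26392372  0.73758493
  0.08548915]
top 0.982568621635437 0 -11
top 0.8694292306900024 -2 -17
block 0.9927709698677063 0 0
block 0.9864040613174438 0 0
```

Call:
send_rows(translation=[[0.35,0,0],[0.35,0,0],[0.35,0,0],[0.35,0,-0.02],[0.35,0,-0.03],[0.35,0,-0.03],[0.35,0,-0.03],[0.3,0,-0.02]], turn=[0,0,0,0,0,0,0,0])

```text
clock: 31.9
position: [0.5563, 0.1992, 0.073]
orientation: [-0.0, 0.61, 0.792, -0.0]
wrist_force: [-0.4, 1.3, -0.7]
width: 0.0298
gripper_force: 40.0
```

Call:
send_rows(translation=[[-0.35,0,0],[-0.35,0,0],[-0.35,0,0],[-0.35,0,-0.02],[-0.35,0,-0.03],[-0.35,0,-0.03],[-0.35,0,-0.03],[-0.35,0,-0.02]], turn=[0,0,0,0,0,0,0,0])

```text
clock: 32.7
position: [0.5638, 0.1723, 0.0739]
orientation: [0.0, 0.61, 0.792, -0.0]
wrist_force: [-0.1, 0.2, -1.2]
width: 0.03
gripper_force: 40.0
```

Call:
send_rows(translation=[[0.35,0,0],[0.35,0,0],[0.35,0,0],[0.35,0,-0.02],[0.35,0,-0.03],[0.35,0,-0.03],[0.35,0,-0.03],[0.35,0,-0.02]], turn=[0,0,0,0,0,0,0,0])

```text
clock: 33.5
position: [0.5564, 0.2, 0.0752]
orientation: [0.0, 0.61, 0.793, 0.0]
wrist_force: [-1.1, 0.0, -0.1]
width: 0.0297
gripper_force: 40.0
```

Call:
send_rows(translation=[[-0.35,0,0],[-0.35,0,0],[-0.35,0,0],[-0.35,0,-0.02],[-0.35,0,-0.03],[-0.35,0,-0.03],[-0.35,0,-0.03],[-0.35,0,-0.02]], turn=[0,0,0,0,0,0,0,0])

```text
clock: 34.3
position: [0.5638, 0.1723, 0.0765]
orientation: [-0.0, 0.61, 0.792, 0.0]
wrist_force: [0.7, -0.1, 0.1]
width: 0.03
gripper_force: 40.0
```

```bash
python3 track.py 9
```

```text
34.3 [0.56379582 0.17228943 0.07648165] tool y deg 14.837022392853706 z [ 5.33616510e-06  3.15929460e-05 -9.99999999e-01] [ 0.66866316 -0.08913127  0.14355908] 0.029955748885818513 39.99742805957794 [-0.66214134  0.53449046  0.34320628  1.90193025 -0.25495923  0.74746677
  0.08401375]
top 0.982568621635437 0 -11
top 0.8265076875686646 10 -21
block 0.9927709698677063 0 0
block 0.9516612887382507 1 1
```

The wrist forces dropped to zero, so the relay is free in the grip. I'll lift clear, centre it and check the tilt.

Call:
send_rows(translation=[[0,0,-0.3],[0,0,-0.3],[0.3,0,-0.2],[0.5,0,-0.2],[0.4,0,0],[0.1,0,0],[0,0,0],[0,0,0]], turn=[0,0,0,0,0,0,0,0])

```text
clock: 35.2
position: [0.5603, 0.1851, 0.0863]
orientation: [-0.0, 0.61, 0.793, -0.0]
wrist_force: [-0.4, -0.6, -1.3]
width: 0.0299
gripper_force: 40.0
```

Run:
```python
from h import *
from rig import manip
look('10')
a=manip.read_camera('scene')['pixels'][140:230,200:290,::-1]
w=cv2.imread('pics/w10.png')[100:300,160:350]
cv2.imwrite('pics/f10.png',np.hstack([cv2.resize(w,(300,316),interpolation=2)[:,:],cv2.resize(a,(500,500),interpolation=2)[:316] if 0 else cv2.resize(a,(316,316),interpolation=2)]) if 0 else np.hstack([cv2.copyMakeBorder(cv2.resize(w,(300,316),interpolation=2),0,184,0,0,cv2.BORDER_CONSTANT),cv2.resize(a,(500,500),interpolation=2)]))
```

```text
35.2 [0.56029169 0.18508362 0.08634963] tool y deg 14.841907601088762 z [-1.49834228e-04 -1.84026689e-04 -9.99999972e-01] [-0.40536638 -0.55899238 -1.29115426] 0.029908604698533032 39.997281432151794 [-0.68921111  0.52119465  0.34897861  1.89550198 -0.24769664  0.76699989
  0.05564026]
```

View pics/f10.png

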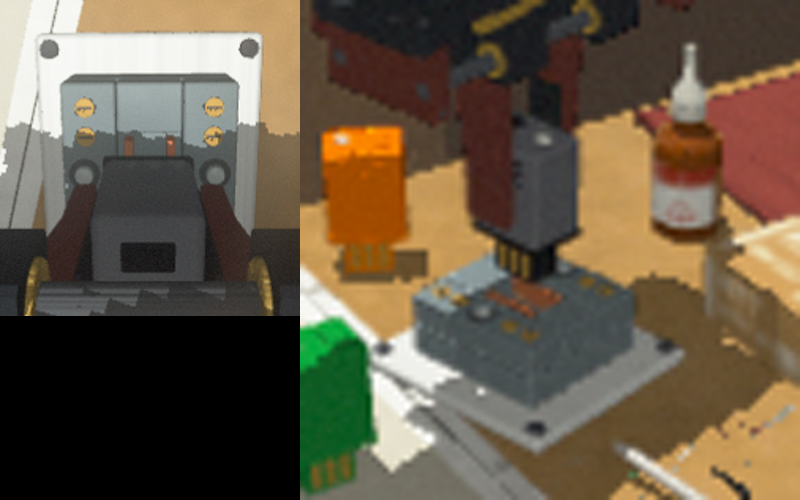

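Run:
```python
import pickle
from h import *
c=pickle.load(open("c0.pkl","rb"))["scene"];W=np.linalg.inv(c["world_from_camera"])
K=np.array([[c["fx"],0,c["cx"]],[0,c["fy"],c["cy"]],[0,0,1]])
def proj(P):
    q=P@W[:3,:3].T+W[:3,3];q=q*[1,-1,-1]
    p=cv2.projectPoints(q,np.zeros(3),np.zeros(3),K,np.array([c["k1"],0,0,0.]))[0].reshape(-1,2)
    return (p-[200,140])*500/90+[300,0]
a=np.radians(14.8);Rz=Ro.from_euler('z',a)
print("block top corners",proj(Rz.apply([[36,38,0],[36,-38,0],[-36,-38,0],[-36,38,0]])/1000+[.5606,.1852,.04]).round())
# cover corners: A=(+x,-y) ,B=(+x,+y), C=(-x,-y)
for h in (8,14,20):
  for t in(-.2,-.1,0,.1,.2):
    L=np.array([[15,-20,71],[15,-20,20],[15,20,71],[15,20,20],[-15,-20,71],[-15,-20,20],[8,-12,0],[8,12,0],[-8,-12,0]],float)
    piv=np.array([0,0,105.-40-h])  # grip point stays at z=.105
    P=Ro.from_euler('x',t).apply(L-piv)+[0,0,105-40]
    P=Rz.apply(P)/1000+[.5606,.1852,.04]
    print(h,t,*[f"({u:.0f},{v:.0f})" for u,v in proj(P)])
```

```text
block top corners [[513. 235.]
 [631. 290.]
 [525. 353.]
 [405. 293.]]
8 -0.2 (566,132) (583,238) (503,122) (521,224) (519,156) (538,263) (567,281) (529,272) (543,294)
8 -0.1 (569,137) (578,240) (504,118) (514,219) (522,161) (532,265) (558,280) (520,267) (534,294)
8 0 (571,142) (572,242) (506,115) (508,213) (525,166) (527,267) (549,279) (511,261) (525,292)
8 0.1 (574,147) (566,242) (509,112) (503,206) (527,171) (521,267) (540,276) (503,254) (516,290)
8 0.2 (575,152) (559,242) (511,110) (498,199) (529,176) (514,267) (531,273) (494,247) (507,286)
14 -0.2 (564,120) (581,226) (501,109) (519,212) (517,143) (536,250) (565,269) (527,260) (541,282)
14 -0.1 (568,125) (577,228) (503,106) (513,207) (521,148) (531,253) (557,269) (519,256) (533,282)
14 0 (571,130) (572,230) (506,103) (508,202) (525,154) (526,255) (549,268) (511,250) (525,281)
14 0.1 (575,136) (567,231) (509,101) (503,195) (528,159) (521,256) (541,266) (503,244) (517,279)
14 0.2 (577,141) (561,232) (513,99) (499,189) (531,165) (516,256) (532,263) (496,237) (508,276)
20 -0.2 (562,107) (579,213) (498,97) (516,201) (515,130) (534,238) (563,257) (525,248) (539,270)
20 -0.1 (567,112) (576,216) (502,94) (512,196) (520,135) (530,241) (556,257) (518,244) (532,270)
20 0 (571,118) (572,219) (506,91) (508,190) (524,141) (526,243) (549,256) (511,239) (525,270)
20 0.1 (575,124) (568,220) (510,89) (504,185) (529,147) (522,245) (541,255) (504,233) (517,268)
20 0.2 (579,130) (563,221) (515,88) (501,179) (533,154) (518,246) (534,253) (497,227) (510,266)
```

The last view shows the relay held out of its socket. Its right cover edge runs from (580,128) to (577,238), which matches a model tilt of about 0.03 rad and the foot about 11 mm above the mouth. The block is down, so I'm handing in.

```bash
python3 -c "
from rig import manip
print(manip.job_done())"
```

```text
the job is handed in; nothing more can be done
None
```

I handed the job in at about 35 s, with the left relay (the tight one by the tug test) rocked free and held nearly upright and still, about 11 mm above its socket; its block stayed on its plate, the right-hand relay and the other things were never touched, and no verdict was shown.

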